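# Fit the large cog on the drawing machine

### The arm

A 6-joint arm with a two-finger parallel gripper is mounted at the origin on the work surface. World frame = base frame: x ahead of the robot, y to its left, z up, the work surface at z = 0. Lengths are in mm, angles in rad, forces in N, time in s.
With the tool pointing down it reaches from about 325 to 1000 mm from the base axis. Payload 5.1 kg.
Tool frame: the origin (TCP) lies at the very end of the fingers, on their centre line; the grasp point (between the pads) lies 19 mm behind it (env.hold_point_z is the distance from the TCP to the grasp point, in mm); z points along the fingers, y is the line along which they close (so a half turn about z gives the same grasp; the last joint's range is limited). The gripper opens to 85 mm and grips with 20 to 120 N. Pads are 22 mm wide; open, the fingers measure 114 mm over their backs; the gripper's body (76 mm by 85 mm) begins 54 mm behind the grasp point. The pads swing forward as they close: fully open they stand 13 mm farther back than shut.
Start: joints at [1.26, 0.124, 1.65, -0, 1.367, -0.083], TCP at [146.815, 633.19, 231.322] pointing down, gripper open.
Joint ranges: [-2.61, 2.61], [-1.02, 2.33], [0.03, 2.71], [-1.35, 4.49], [0.32, 2.68], [-2.91, 2.91]. Speed limits (rad/s): [2.57, 2.57, 3.14, 3.14, 3.14, 3.14].

### API

Orientations are given as a rotation vector (axis times angle).
In Python, from bench import env gives the robot as it stands. The module is installed in compiled form; this text tells all that it offers.
- The arm moves only by the tool arm_command, never from a script. Its argument "increments" is a list of rows, each a list of 3 entries, a list of its own where there are three numbers: the opening, from 0 (shut) to 1 (fully open), then the shift along the tool's x, y, z in mm, then the turn, a rotation vector about the tool's x, y, z in rad. A call has 1 to 10 rows; each row is the pose to reach, as a shift and turn from the pose commanded when the call began, along the tool's axes at that moment; what a row does not reach only later rows make up. A row lasts 1/8 s, in which the tool goes at most 62.5 mm and 10.7 degrees, less where a joint would pass 70% of its speed; a pose out of reach is approached as far as the arm can. A call with a gripper value outside its range is refused whole. The fingers move at their own pace and stop on an object; "force" is the grip in N (left out, the last holds). Time passes only in rows, so rows that repeat a pose let the fingers close. It gives the time, the measured TCP pose, the force, the opening and the grip force at its end, in the units of the state.
- env.read_state(): the state, without advancing time (a new reading comes with each control period).
- env.camera(name): name is "scene" or "top" or "wrist"; returns the picture (384x512x3 uint8, blue, green, red); there is no depth.
- env.get_calibration(name): a dict with "fx", "fy", "cx", "cy" (pixels), "rvec" (rotation vector, rad) and "tvec" (3), from world to camera coordinates, as OpenCV has them. Camera axes: x right, y down, z forward; pixel columns grow to the right and rows downward; lengths in mm; the calibration is good to about 2 mm. A picture is of the moment at which its call begins: read the wrist's pose just before it. get_calibration takes no time and is no camera call; for the wrist camera it gives the pose at the moment of the call.
- env.finish_job(): hands the job in; it is judged then, once.
The state is a dict: "time": time; "joint_pos": joint angles; "joint_velocities": joint speeds; "joint_torque": joint torques, N m; "tool_pos": TCP position; "orientation": TCP orientation; "force": force on the tool from outside, world axes, zero at the start; "moment": the same for the moment, N m; "width": finger opening in mm; "gripper_force": force on a finger pad.
Only numpy, scipy, OpenCV 4.12 (cv2) and the standard library are available. Lean on these libraries where they do the work, as an engineer would, in place of code of your own. Each camera call takes 0.05 s, during which the arm holds its last target. There are 200 camera calls.

### The job

Get the pattern-drawing machine on the desk ready for its next pattern: take the larger of the two loose plywood cogs, turn it so that its slot matches the key on the machine's bare steel post, and lower it onto the post until it lies flat, fully home on its round seat, then let go. Set it down rather than dropping it, and leave the smaller cog where it lies.

Things in the scene. Friction and masses are not known exactly. Their poses are not given: they have to be found in the camera images.
- big_cog: The larger loose plywood cog, to be fitted: toothed disc 136 mm over the teeth, 8 mm thick, about 140 g, lying flat. Through hole 36 mm in diameter on its axis; from it a slot 24 mm wide runs along the cog's +x to 38 mm from the axis. On its top stands a U-shaped grip whose open end points along the slot. Origin: on the axis at the underside; x along the slot, z up.
- cog_grip (a point): Point on the larger cog's axis, 32 mm above its underside, between the walls of its wooden U grip; axes as the cog's. The two walls run along x (from -30 to 28 mm), 8 mm thick, 52 mm over their outer faces (across y), and rise from 8 to 40 mm above the underside; a cross wall joins them at the -x end. Take it from above across the walls.
- hub (a point): On a fixed wooden machine: centre of the post's round seat (64 mm, 36 mm over the desk; deck 6 mm lower). Post: steel cone 46 mm high, 26 mm wide at the seat, 10 at the top. Key: fin along +x out to 28 mm, 34 high, 14 wide, 4 at the top. Home: cog's origin here, x along this x (play 5 mm, 10 degrees; tapers guide it). z up. Platter, pen arm and crank at the -y end stay below 75 mm.
- small_cog: The smaller plywood cog, not wanted now: same shape, hole, slot and U grip, but only 100 mm over its teeth. It lies flat on the desk, to be left alone. Either cog may be the one nearer to the machine. Origin: on its axis at the underside; x along its slot, z up.
Things that resemble listed ones, but are neither listed nor needed, are in the scene too. Leave any green or pink look-alike of the big_cog alone.

How it is judged:
By the outcome, as a careful person would: the job done as asked, in the order asked, and still so for the second after the job is handed in, with the robot touching nothing.
It also fails if it takes over 32 s, if anything falls off the work surface, if the arm or the gripper's body presses on something with over 40 N, if the wrist force passes 120 N, or if a joint passes its speed limit or range.

## Working session

There is one attempt and no reset: what is moved stays moved. The work goes in short steps, Python scripts to look and compute and a tool call to move; the robot and the scene stay as the last step left them, time stands still between calls to the robot, and variables do not carry over. Pictures are saved under pics/ and viewed, at most 10 in all, crops included, and the job is handed in when it is done.

Besides the shell and the picture viewer there is one more tool, called as name(argument=value, ...), one argument or row to a line, values as JSON. arm_command: Moves the arm, as the interface text tells. Its arguments: {"type":"object","properties":{"increments":{"type":"array","items":{"type":"array"}},"force":{"type":"number"}},"required":["increments"]}

```bash
mkdir -p pics
cat > h.py <<'E'
import numpy as np, cv2
from bench import env
from scipy.spatial.transform import Rotation as R
def cal(n):
    c=env.get_calibration(n); Rm=cv2.Rodrigues(np.array(c["rvec"],float))[0]
    return c,Rm,np.array(c["tvec"],float).ravel()
def ray(k,u,v):
    c,Rm,t=k; d=Rm.T@np.array([(u-c["cx"])/c["fx"],(v-c["cy"])/c["fy"],1.]); return -Rm.T@t,d/np.linalg.norm(d)
def plane(k,u,v,z):
    o,d=ray(k,u,v); return o+d*(z-o[2])/d[2]
def proj(k,p):
    c,Rm,t=k; q=Rm@np.array(p,float)+t; return np.array([c["fx"]*q[0]/q[2]+c["cx"],c["fy"]*q[1]/q[2]+c["cy"]])
def tri(rs):
    A=0;b=0
    for o,d in rs:
        P=np.eye(3)-np.outer(d,d);A=A+P;b=b+P@o
    return np.linalg.solve(A,b)
E
python3 - <<'E'
from h import *
a=env.camera("top");b=env.camera("scene");
cv2.imwrite("pics/top.png",a);cv2.imwrite("pics/scene.png",b)
cv2.imwrite("pics/a.png",cv2.resize(a,(800,600),interpolation=cv2.INTER_CUBIC))
cv2.imwrite("pics/b.png",cv2.resize(b,(800,600),interpolation=cv2.INTER_CUBIC))
for n in("top","scene"):
    k=cal(n);print(n,-k[1].T@k[2],k[1][2],k[0]["fx"])
print(env.read_state(),env.hold_point_z)
E
```

```text
top [366.92758863 139.98376948 956.36964142] [ 0.09320462  0.02058715 -0.99543411] 367.8857953116779
scene [1059.29949657  418.481749    674.08261057] [-0.67614431 -0.2826263  -0.68040521] 365.87703392732413
{'time': 0.1, 'joint_pos': array([ 1.26039221e+00,  1.24444978e-01,  1.65156939e+00, -7.76406711e-06,
        1.36749705e+00, -8.25772716e-02]), 'joint_velocities': array([-2.07097527e-06, -2.67632404e-03, -1.75592121e-03,  4.95851417e-04,
        9.16687487e-04,  6.26601291e-04]), 'joint_torque': array([ 9.52539231e-04, -4.24933326e+01, -3.66653216e+01, -1.39336930e-05,
        3.96354444e-03,  1.01238945e-05]), 'tool_pos': array([146.6525988 , 632.66048279, 230.15375838]), 'orientation': array([-3.57051750e-01, -3.12086575e+00,  2.95797953e-03]), 'force': array([ 0.38938524,  0.34015659, -0.92608816]), 'moment': array([ 0.03561743,  0.00387705, -0.01878937]), 'gripper_force': 0.0, 'width': 85.20780879586006} 18.700000000000003
```

View pics/a.png

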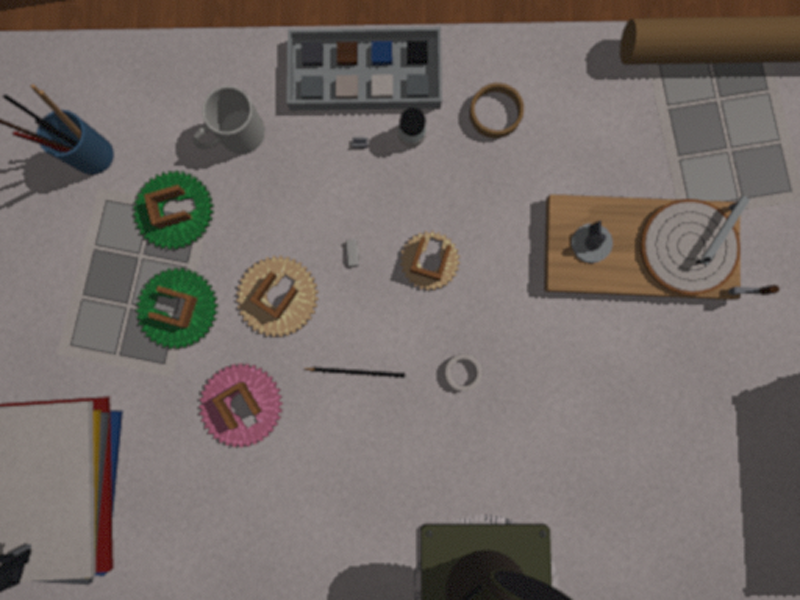

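View pics/b.png

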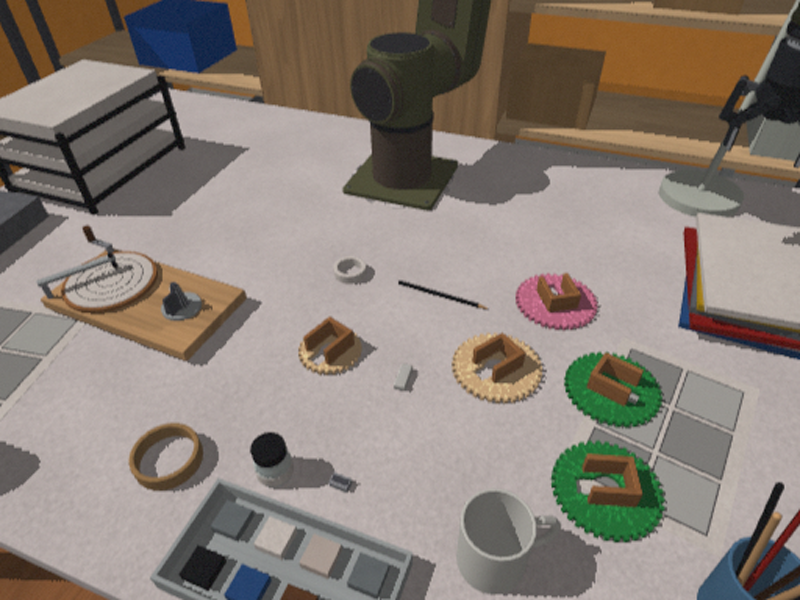

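Top view: the plywood cogs are at about (277,297) and (430,262), and the bare post is at (592,242). The green discs at (174,210) and (177,308) and the pink one at (240,405) are look-alikes. In the scene view the plywood cogs are at (498,365) and (330,345). The cog at (277,297) is plywood-coloured and the larger of the two, so it fits the description. I'll confirm it in a crop and measure.

Run:
```python
from h import *
a=cv2.imread("pics/top.png");b=cv2.imread("pics/scene.png")
s=0.64
def show(img,lst,n):
    hsv=cv2.cvtColor(img,cv2.COLOR_BGR2HSV)
    for u,v in lst: print(n,(u,v),hsv[int(v*s),int(u*s)])
show(a,[(250,315),(300,320),(262,290),(595,270),(570,220),(580,252),(600,300)],"top")
show(b,[(470,380),(520,385),(510,370),(180,312),(220,300)],"scene")
k=cal("top")
for name,(x0,x1,y0,y1),z in(("big",(145,210,155,225),8),("small",(250,300,143,190),8)):
    hsv=cv2.cvtColor(a,cv2.COLOR_BGR2HSV)[y0:y1,x0:x1]
    m=cv2.inRange(hsv,(8,60,40),(28,255,255))
    c=max(cv2.findContours(m,0,2)[0],key=cv2.contourArea)[:,0]+[x0,y0]
    P=np.array([plane(k,*p,z)[:2] for p in c],np.float32)
    print(name,cv2.minEnclosingCircle(P),cv2.fitEllipse(P))
hub=plane(k,592*s-.2,244*s-.2,36);print("hub~",hub)
A=cv2.resize(a[140:240,140:310],None,fx=4.5,fy=4.5,interpolation=cv2.INTER_CUBIC)
cv2.imwrite("pics/c.png",A)
```

```text
top (250, 315) [ 17  96 106]
top (300, 320) [ 16  93 150]
top (262, 290) [ 13 141  98]
top (595, 270) [ 14 117 126]
top (570, 220) [ 15 118 130]
top (580, 252) [90  7 70]
top (600, 300) [  4  17 119]
scene (470, 380) [ 16 101 196]
scene (520, 385) [ 16  96 196]
scene (510, 370) [ 13 143  68]
scene (180, 312) [ 0  3 80]
scene (220, 300) [ 15 118 158]
big ((471.4013977050781, 338.59320068359375), 68.17374420166016) ((471.421875, 338.92425537109375), (130.13662719726562, 131.35720825195312), 149.85137939453125)
small ((529.3551635742188, 84.27169036865234), 49.14558792114258) ((529.4598999023438, 83.6939926147461), (93.15572357177734, 94.74320220947266), 114.25338745117188)
hub~ [ 548.75335211 -176.46728357   36.        ]
```

View pics/c.png

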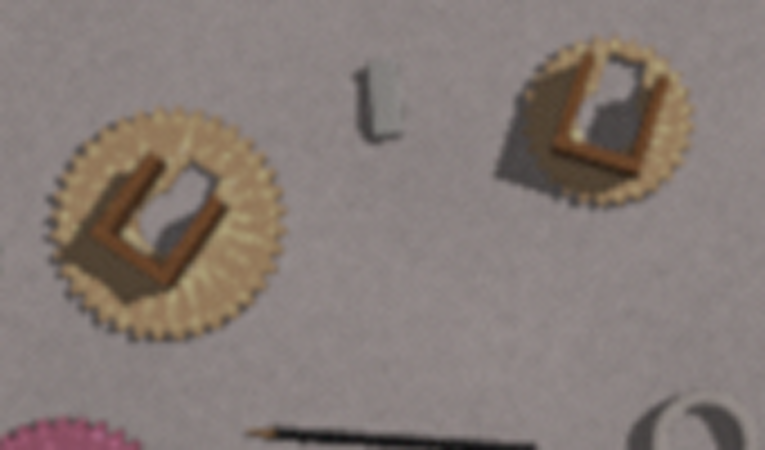

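Confirmed: the left plywood cog measures 136 mm across, centred at (471,339), and the right one 98 mm. I'll hover over the big cog with the fingers across its walls and refine with the wrist camera.

```bash
cat >> h.py <<'E'
def go(x,y,z,yaw):
    """yaw = world angle of tool x axis, tool pointing down; prints shift/turn in tool axes from measured pose"""
    s=env.read_state(); R0=R.from_rotvec(s["orientation"])
    Rt=R.from_matrix(np.array([[np.cos(yaw),np.sin(yaw),0],[np.sin(yaw),-np.cos(yaw),0],[0,0,-1]]))
    print("t",s["time"],"pos",s["tool_pos"].round(1),"yawx",np.arctan2(*R0.as_matrix()[[1,0],0]).round(3),"shift",R0.inv().apply(np.array([x,y,z])-s["tool_pos"]).round(1),"turn",(R0.inv()*Rt).as_rotvec().round(3))
E
python3 - <<'E'
from h import *
a=cv2.imread("pics/top.png");k=cal("top")
hsv=cv2.cvtColor(a,cv2.COLOR_BGR2HSV)
m=cv2.inRange(hsv,(0,128,50),(14,255,255));m[:155]=0;m[225:]=0;m[:,:145]=0;m[:,210:]=0
v,u=np.nonzero(m);P=np.array([plane(k,*p,40)[:2] for p in zip(u,v)],np.float32)
print(len(P),cv2.minAreaRect(P),P.mean(0))
c=np.array([471.4,338.6]);d=c-P.mean(0);print(np.degrees(np.arctan2(d[1],d[0])))
for yaw in(-.65,-.65+np.pi): go(471,339,200,yaw)
print(R.from_rotvec(env.read_state()["orientation"]).as_matrix().round(2))
kw=cal("wrist");print(-kw[1].T@kw[2],kw[1][2],kw[0]["fx"],[plane(kw,*p,0).round() for p in((0,0),(511,0),(511,383),(0,383))])
E
```

```text
216 ((469.3974609375, 337.8736267089844), (54.6181755065918, 54.93928909301758), 55.06418991088867) [466.52426 341.36844]
-29.587860449794963
t 0.1 pos [146.7 632.7 230.2] yawx 2.914 shift [-382.3 -212.8   30.5] turn [-0.    -0.003 -2.719]
t 0.1 pos [146.7 632.7 230.2] yawx 2.914 shift [-382.3 -212.8   30.5] turn [-0.002  0.     0.422]
[[-0.97  0.23 -0.  ]
 [ 0.23  0.97 -0.  ]
 [ 0.   -0.   -1.  ]]
[ 77.74536553 650.31821721 371.98621364] [ 0.27620044 -0.06624775 -0.95881414] 273.7305545903586 [array([-110.,  386.,    0.]), array([ 25., 971.,   0.]), array([637., 992.,   0.]), array([434., 100.,   0.])]
```

arm_command(
  increments=[
    [1,[-48,-27,0],[0,0,0.04]],
    [1,[-96,-54,7],[0,0,0.09]],
    [1,[-144,-80,15],[0,0,0.14]],
    [1,[-192,-107,22],[0,0,0.19]],
    [1,[-240,-133,30],[0,0,0.24]],
    [1,[-288,-160,38],[0,0,0.29]],
    [1,[-336,-187,46],[0,0,0.34]],
    [1,[-382,-213,55],[0,0,0.38]],
    [1,[-382,-213,60],[0,0,0.38]],
    [1,[-382,-213,60],[0,0,0.38]],
  ],
)

```text
time: 1.35
tool_pos: [470.1, 339.2, 170.3]
orientation: [-0.94, -2.996, 0.002]
force: [0.5, -0.2, 0.2]
width: 85.1
gripper_force: 0.0
```

Run:
```python
from h import *
kw=cal("wrist");w=env.camera("wrist");cv2.imwrite("pics/w1.png",w)
np.savez("w1.npz",R=kw[1],t=kw[2])
cv2.imwrite("pics/w1v.png",cv2.resize(w,(800,600),interpolation=cv2.INTER_CUBIC))
go(471.4,338.6,20,-.61+np.pi)
print([proj(kw,p) for p in((471,339,8),(471,339,40))])
```

```text
t 1.4 pos [470.  339.9 170.9] yawx 2.535 shift [-2.000e+00 -1.000e-01  1.509e+02] turn [-0.001 -0.001  0.003]
[array([252.81688795, 175.9133835 ]), array([252.65331295, 183.12730377])]
```

View pics/w1v.png

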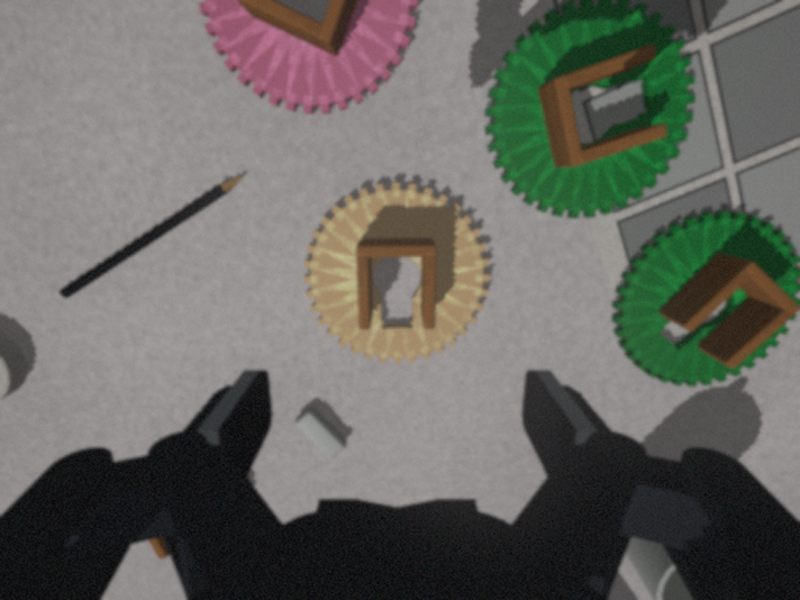

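Wrist view: the cog is at (398,268) in the enlarged picture. Its walls stand upright at columns 358 to 436, so they're aligned with the fingers. I'll measure the centre, wall axis and height from two views.

Run:
```python
from h import *
a=cv2.imread("pics/top.png");w=cv2.imread("pics/w1.png");kt=cal("top");kw=cal("wrist")
def brown(im,x0,x1,y0,y1):
    m=np.zeros(im.shape[:2],np.uint8);h=cv2.cvtColor(im,cv2.COLOR_BGR2HSV)
    m[y0:y1,x0:x1]=cv2.inRange(h,(0,135,45),(14,255,255))[y0:y1,x0:x1];return m
def tan(im,x0,x1,y0,y1):
    m=np.zeros(im.shape[:2],np.uint8);h=cv2.cvtColor(im,cv2.COLOR_BGR2HSV)
    m[y0:y1,x0:x1]=cv2.inRange(h,(8,60,40),(28,255,255))[y0:y1,x0:x1];return m
ds=[]
for k,im,box in((kt,a,(145,210,155,225)),(kw,w,(190,320,108,236))):
    c=max(cv2.findContours(tan(im,*box),0,2)[0],key=cv2.contourArea)[:,0]
    P=np.array([plane(k,*p,8)[:2] for p in c],np.float32);(q,r)=cv2.minEnclosingCircle(P);e=cv2.fitEllipse(P)
    v,u=np.nonzero(brown(im,*box));B=np.array([plane(k,*p,40)[:2] for p in zip(u,v)],np.float32)
    print(q,r,e[0],cv2.minAreaRect(B))
    pix=proj(k,(*e[0],8));ds.append(ray(k,*pix))
print("disc centre tri",tri(ds))
v,u=np.nonzero(brown(w,190,320,108,236))
for r in range(150,215,8): print(r,np.sort(u[v==r])[[0,-1]] if (v==r).any() else 0, [plane(kw,x,r,40)[:2].round(1).tolist() for x in ((u[v==r].min()-.5,u[v==r].max()+.5) if (v==r).any() else ())])
```

```text
(471.4013977050781, 338.59320068359375) 68.17374420166016 (471.421875, 338.92425537109375) ((469.5859375, 337.77618408203125), (53.450286865234375, 54.51866149902344), 55.06418991088867)
(473.4990539550781, 339.27178955078125) 67.84822082519531 (473.2896728515625, 339.141357421875) ((470.7874755859375, 341.0387878417969), (47.74345397949219, 49.969486236572266), 55.30854797363281)
disc centre tri [472.2403334  339.0340842    8.70101427]
150 0 []
158 [248 274] [[446.7, 350.2], [462.2, 372.5]]
166 [233 274] [[444.8, 333.0], [469.0, 368.0]]
174 [273 273] [[474.7, 361.7], [475.3, 362.6]]
182 [276 276] [[483.5, 359.6], [484.1, 360.4]]
190 [274 274] [[489.5, 353.2], [490.1, 354.0]]
198 [272 273] [[495.6, 346.6], [496.8, 348.3]]
206 0 []
214 0 []
```

Two views agree on the cog's centre, (472,339). Its top is about 8 mm up, so it's lying on the desk, and its yaw is -0.607. Now I'll descend and grip.

arm_command(
  increments=[
    [1,[-2,1,50],[0,0,0.004]],
    [1,[-2,1,95],[0,0,0.004]],
    [1,[-2,1,130],[0,0,0.004]],
    [1,[-2,1,150],[0,0,0.004]],
    [1,[-2,1,156],[0,0,0.004]],
    [1,[-2,1,156],[0,0,0.004]],
    [0.3,[-2,1,156],[0,0,0.004]],
    [0.3,[-2,1,156],[0,0,0.004]],
    [0.3,[-2,1,156],[0,0,0.004]],
    [0.3,[-2,1,156],[0,0,0.004]],
  ],
  force=45,
)

```text
time: 2.65
tool_pos: [474.1, 339.6, 16.9]
orientation: [0.946, 2.994, 0.003]
force: [-0.6, 0.1, 6.1]
width: 51.2
gripper_force: 49.7
```

Gripped: width 51.2 mm. I'll lift 135 mm and measure the seat and key from the pictures already taken.

arm_command(
  increments=[
    [0.3,[0,0,-15],[0,0,0]],
    [0.3,[0,0,-45],[0,0,0]],
    [0.3,[0,0,-90],[0,0,0]],
    [0.3,[0,0,-135],[0,0,0]],
    [0.3,[0,0,-135],[0,0,0]],
  ],
)

```text
time: 3.28
tool_pos: [475.6, 340.6, 156.0]
orientation: [0.944, 2.99, 0.011]
force: [-0.7, 0.2, -1.5]
width: 50.9
gripper_force: 48.9
```

Run:
```python
from h import *
a=cv2.imread("pics/top.png");b=cv2.imread("pics/scene.png");kt=cal("top");ks=cal("scene")
s=.64
h0=plane(kt,592*s,243*s,36)
print("guess",h0,proj(ks,h0)/s)
A=cv2.resize(a[120:195,340:420],(400,375),interpolation=cv2.INTER_CUBIC)
B=cv2.resize(b[165:225,75:155],(400,300),interpolation=cv2.INTER_CUBIC)
C=np.zeros((375,800,3),np.uint8);C[:,:400]=A;C[:300,400:]=B
cv2.imwrite("pics/hub.png",np.clip(C.astype(int)*2,0,255).astype(np.uint8))
h=cv2.cvtColor(a,cv2.COLOR_BGR2HSV);m=np.zeros(a.shape[:2],np.uint8);m[120:192,348:412]=cv2.inRange(h,(8,90,60),(22,255,255))[120:192,348:412]
v,u=np.nonzero(m)
# left edge and top edge of deck
for r in range(132,186,8): x=u[v==r].min()-.5; print("L",plane(kt,x,r,30)[:2].round(1),end=" ")
for c in range(356,410,8): y=v[u==c].min()-.5; print("T",plane(kt,c,y,30)[:2].round(1),end=" ")
go(549,-176,152,np.pi)
```

```text
guess [ 549.87228612 -177.01115286   36.        ] [182.83318205 302.67750232]
L [ 612.7 -107. ] L [ 591.9 -106.3] L [ 571.2 -105.6] L [ 550.6 -105. ] L [ 530.  -104.3] L [ 509.5 -103.7] L [ 489.1 -103. ] T [ 632.1 -124.1] T [ 631.9 -144.4] T [ 629.1 -164.7] T [ 628.8 -185. ] T [ 628.6 -205.2] T [ 625.7 -225.4] T [ 625.5 -245.6] t 3.275 pos [475.6 340.6 156. ] yawx 2.53 shift [-356.8 -380.7    2. ] turn [ 0.007  0.007 -0.612]
```

View pics/hub.png

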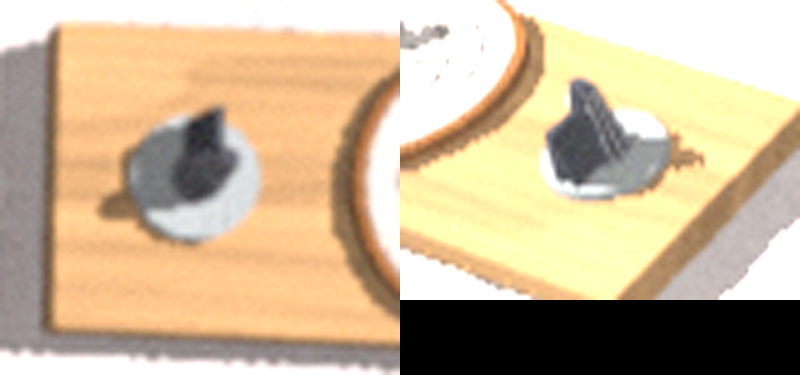

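The seat disc is centred at about (194,178) in the top crop and (606,153) in the scene crop. The fin runs toward world +x, up in the top crop and lower left in the scene crop. I'll triangulate the seat and check the key model at the deck's yaw of about -2.4°.

Run:
```python
from h import *
a=cv2.imread("pics/top.png");b=cv2.imread("pics/scene.png");kt=cal("top");ks=cal("scene")
rs=[]
for k,im,(x0,x1,y0,y1) in((kt,a,(355,402,132,178)),(ks,b,(98,138,178,208))):
    h=cv2.cvtColor(im,cv2.COLOR_BGR2HSV)[y0:y1,x0:x1]
    m=((h[...,1]<60)*255).astype(np.uint8)
    n,l,st,ce=cv2.connectedComponentsWithStats(m);m=((l==1+st[1:,4].argmax())*255).astype(np.uint8)
    c=cv2.convexHull(max(cv2.findContours(m,0,1)[0],key=cv2.contourArea))[:,0]+[x0,y0]
    P=np.array([plane(k,*p,36)[:2] for p in c],np.float32)
    print(st.max(0)[4],cv2.minEnclosingCircle(P),cv2.fitEllipse(P))
    e=cv2.fitEllipse(P)
    if k is kt: rs.append(ray(k,*proj(k,(*e[0],36))))
rs.append(ray(ks,116.3,195.6))
t=tri(rs);print("tri",t,[np.linalg.norm(np.cross(t-o,d)) for o,d in rs])
c=np.array([t[0],t[1],36])
for yaw in(-.3,-.04,.2):
    q=lambda x,z:c+[x*np.cos(yaw),x*np.sin(yaw),z]
    print(yaw,[(((proj(kt,q(*p))-[340,120])*5).round().tolist(),((proj(ks,q(*p))-[75,165])*5+[400,0]).round().tolist()) for p in((0,0),(0,46),(28,0),(28,15),(28,34))])
```

```text
1641 ((552.4747314453125, -175.8349151611328), 34.43655014038086) ((551.4891357421875, -176.26467895507812), (62.96294021606445, 67.97029876708984), 47.99079895019531)
774 ((542.8636474609375, -186.187255859375), 50.73921585083008) ((547.9600830078125, -184.92430114746094), (62.6336555480957, 103.07550811767578), 136.67222595214844)
tri [ 552.65156914 -178.25197863   31.26263452] [np.float64(0.3879984382366473), np.float64(0.38799843823675634)]
-0.3 [([197.0, 172.0], [605.0, 146.0]), ([229.0, 153.0], [579.0, 79.0]), ([211.0, 120.0], [559.0, 176.0]), ([222.0, 113.0], [550.0, 155.0]), ([235.0, 104.0], [538.0, 127.0])]
-0.04 [([197.0, 172.0], [605.0, 146.0]), ([229.0, 153.0], [579.0, 79.0]), ([197.0, 118.0], [569.0, 181.0]), ([207.0, 111.0], [560.0, 160.0]), ([220.0, 101.0], [549.0, 132.0])]
0.2 [([197.0, 172.0], [605.0, 146.0]), ([229.0, 153.0], [579.0, 79.0]), ([183.0, 119.0], [580.0, 184.0]), ([193.0, 112.0], [572.0, 162.0]), ([207.0, 103.0], [560.0, 134.0])]
```

The triangulated hub is about (550.5,-176.5,~34). The key model at yaw -0.04 fits both views: the projected fin tip and post top fall on the dark shapes. I'll carry the cog to a staging spot 170 mm short of the hub and look with the wrist camera.

arm_command(
  increments=[
    [0.3,[-20,-18,0],[0,0,-0.04]],
    [0.3,[-52,-48,0],[0,0,-0.12]],
    [0.3,[-88,-81,0],[0,0,-0.2]],
    [0.3,[-124,-115,0],[0,0,-0.28]],
    [0.3,[-160,-148,0],[0,0,-0.36]],
    [0.3,[-196,-181,0],[0,0,-0.44]],
    [0.3,[-228,-210,0],[0,0,-0.51]],
    [0.3,[-250,-231,0],[0,0,-0.55]],
    [0.3,[-260,-240,0],[0,0,-0.57]],
    [0.3,[-260,-240,0],[0,0,-0.57]],
  ],
)

```text
time: 4.53
tool_pos: [547.1, -7.4, 148.8]
orientation: [-0.069, -3.138, -0.001]
force: [0.2, 0.6, -2.1]
width: 51.0
gripper_force: 48.8
```

Run:
```python
from h import *
s=env.read_state();kw=cal("wrist");w=env.camera("wrist");cv2.imwrite("pics/w2.png",w);np.savez("w2.npz",p=s["tool_pos"],o=s["orientation"])
cv2.imwrite("pics/w2v.png",np.clip(cv2.resize(w,(800,600),interpolation=cv2.INTER_CUBIC).astype(int)*1.5,0,255).astype(np.uint8))
go(550.5,-176.5,156,np.pi-.04)
f=800/512
print([(proj(kw,p)*f).round() for p in((550.5,-176.5,36),(578.5,-177.6,36),(550.5,-176.5,82))])
p=s["tool_pos"]
print("cog ctr pred",(proj(kw,p+[0,0,-8])*f).round())
```

```text
t 4.575 pos [547.1  -6.7 149. ] yawx 3.099 shift [ -10.7 -169.5   -7.1] turn [ 0.001 -0.002 -0.003]
[array([125., 307.]), array([133., 349.]), array([ 71., 334.])]
cog ctr pred [394. 364.]
```

View pics/w2v.png

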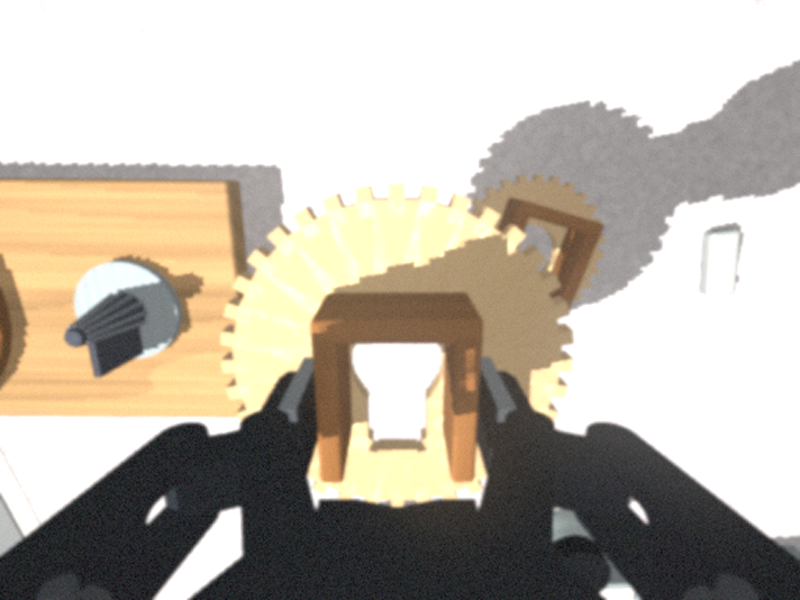

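Wrist view: the held cog is level and square, centred at about (397,365). The seat is at (128,310) and the post top at (75,335), within 4 px of prediction. I'll measure the cog-to-hub offset from this same view.

Run:
```python
from h import *
from scipy.optimize import least_squares
w=cv2.imread("pics/w2.png");kw=cal("wrist");d=np.load("w2.npz");p=d["p"]
h=cv2.cvtColor(w,cv2.COLOR_BGR2HSV);f=1.5625
# seat
x0,x1,y0,y1=[int(q/f) for q in(60,200,250,390)]
m=((h[y0:y1,x0:x1,1]<60)*255).astype(np.uint8)
n,l,st,ce=cv2.connectedComponentsWithStats(m);m=((l==1+st[1:,4].argmax())*255).astype(np.uint8)
c=max(cv2.findContours(m,0,1)[0],key=cv2.contourArea)[:,0]+[x0,y0]
P=np.array([plane(kw,*q,36)[:2] for q in c])
# use only upper/right arc, free of post
sel=(c[:,1]*f<300)|((c[:,0]*f>145)&(c[:,1]*f<350))
def circ(P,r=None):
    g=(lambda q:np.hypot(*(P-q[:2]).T)-(q[2] if r is None else r))
    o=least_squares(g,[*P.mean(0),50],loss="soft_l1");return o.x.round(2),np.abs(o.fun).mean().round(2)
print("seat",sel.sum(),circ(P[sel]),circ(P[sel],32))
# cog outer hull
m=cv2.inRange(h,(8,60,40),(28,255,255));m[:,:int(215/f)]=0
mm=np.zeros_like(m);cv2.circle(mm,(int(397/f),int(362/f)),int(182/f),255,-1);m&=mm;m[int(400/f):]=0
c=cv2.convexHull(max(cv2.findContours(m,0,1)[0],key=cv2.contourArea))[:,0]
sel=(c[:,1]*f<370)&(c[:,0]*f<470)
for dz in(6,8,10):
    P=np.array([plane(kw,*q,p[2]-dz)[:2] for q in c[sel]]);r=circ(P);print("cog",dz,sel.sum(),r,circ(P,68),"minus tcp",(r[0][:2]-p[:2]).round(2))
```

```text
seat 114 (array([ 552.21, -173.92,   32.3 ]), np.float64(0.51)) (array([ 551.95, -173.69,   50.  ]), np.float64(0.51))
cog 6 21 (array([549.33,  -4.77,  68.78]), np.float64(0.12)) (array([548.62,  -5.28,  50.  ]), np.float64(0.12)) minus tcp [2.21 2.61]
cog 8 21 (array([550.31,  -4.8 ,  69.71]), np.float64(0.12)) (array([548.76,  -5.9 ,  50.  ]), np.float64(0.18)) minus tcp [3.19 2.58]
cog 10 21 (array([551.29,  -4.83,  70.64]), np.float64(0.12)) (array([548.89,  -6.53,  50.  ]), np.float64(0.25)) minus tcp [4.17 2.55]
```

arm_command(
  increments=[
    [0.3,[-1,-20,0],[0,0,0]],
    [0.3,[-3,-60,0],[0,0,0]],
    [0.3,[-6,-105,0],[0,0,0]],
    [0.3,[-9,-145,0],[0,0,0]],
    [0.3,[-10,-164,0],[0,0,0]],
    [0.3,[-10,-168,8],[0,0,0]],
    [0.3,[-10,-168,30],[0,0,0]],
    [0.3,[-10,-168,40],[0,0,0]],
    [0.3,[-10,-168,40],[0,0,0]],
  ],
)

```text
time: 5.7
tool_pos: [550.2, -173.7, 108.8]
orientation: [-0.064, -3.138, -0.002]
force: [1.0, -0.1, -1.2]
width: 51.2
gripper_force: 48.8
```

Run:
```python
from h import *
s=env.read_state();kw=cal("wrist");w=env.camera("wrist");cv2.imwrite("pics/w3.png",w)
b=env.camera("scene");f=4
W=cv2.resize(w[160:310,180:330],(600,600),interpolation=cv2.INTER_CUBIC)
cv2.imwrite("pics/w3v.png",np.clip(W.astype(int)*1.6,0,255).astype(np.uint8))
print(s["time"],s["tool_pos"],s["force"])
print([((proj(kw,q)-[180,160])*4).round() for q in((552,-174,82),(580,-175,70),(552,-174,36))])
```

```text
5.7 [ 550.16166311 -173.71913405  108.84728568] [ 1.02641332 -0.05753297 -1.16637445]
[array([287., 253.]), array([288., 368.]), array([288., 165.])]
```

View pics/w3v.png

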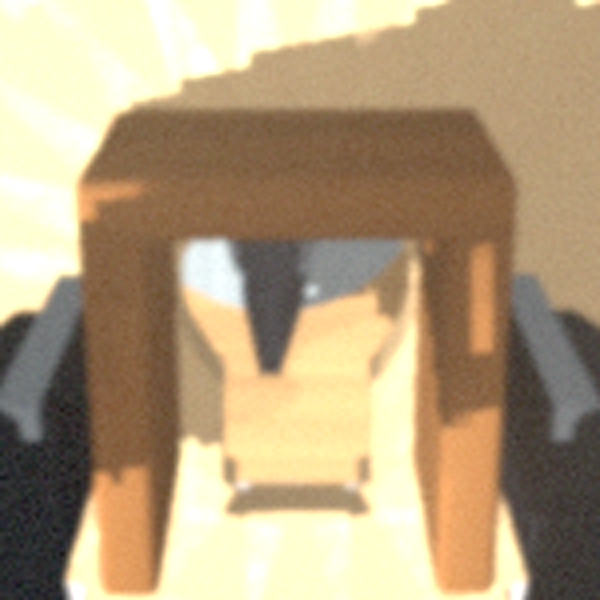

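Through the hole, the fin tip shows at (270,372) in the crop, while the slot is centred at column 298 or so. The yaw is aligned, but the cog sits a few mm too far toward +y. I'll quantify it.

Run:
```python
from h import *
kw=cal("wrist");p=env.read_state()["tool_pos"]
q=lambda u,v,z:plane(kw,u/4+180,v/4+160,z)[:2].round(1)
z=p[2]
print("tcp",p.round(1))
print("slot bottom edge (top of plate) L,R",q(235,484,z-8),q(363,484,z-8)," slot edges mid",q(225,420,z-8),q(370,420,z-8))
print("wall tops inner",q(178,245,z+24),q(430,245,z+24),"outer",q(80,185,z+24),q(517,185,z+24))
print("wall ends",q(103,588,z+24),q(157,588,z+24),q(440,588,z+24),q(495,588,z+24))
print("fin tip",q(270,372,70),"post edges",q(243,250,70),q(302,250,70))
print("seat edge",q(270,300,36))
```

```text
tcp [ 551.4 -174.5  110.7]
slot bottom edge (top of plate) L,R [ 584.2 -184.2] [ 585.  -163.9]  slot edges mid [ 572.7 -185.1] [ 573.6 -162.6]
wall tops inner [ 529.8 -186.1] [ 530.9 -156.8] outer [ 521.9 -196.7] [ 523.9 -146.9]
wall ends [ 576.8 -199. ] [ 577.1 -192.1] [ 578.5 -155.8] [ 578.8 -148.7]
fin tip [ 583.  -179.3] post edges [ 558.2 -183. ] [ 558.7 -172.4]
seat edge [ 584.7 -180.2]
```

The fin axis is about 4 mm toward -y and 2 mm toward +x of the cog's. I'll correct that, go down a little, and look again.

arm_command(
  increments=[
    [0.3,[-2,-4,0],[0,0,0]],
    [0.3,[-2,-4,6],[0,0,0]],
    [0.3,[-2,-4,10],[0,0,0]],
    [0.3,[-2,-4,10],[0,0,0]],
  ],
)

```text
time: 6.3
tool_pos: [552.4, -178.9, 99.6]
orientation: [-0.066, -3.14, -0.001]
force: [-0.7, -0.1, -0.5]
width: 50.9
gripper_force: 48.8
```

Run:
```python
from h import *
s=env.read_state();w=env.camera("wrist")
W=cv2.resize(w[160:310,180:330],(600,600),interpolation=cv2.INTER_CUBIC)
cv2.imwrite("pics/w4v.png",np.clip(W.astype(int)*1.6,0,255).astype(np.uint8))
print(s["time"],s["tool_pos"],s["force"])
```

```text
6.3 [ 552.3807884  -178.87030686   99.58200525] [-0.72616021 -0.12619898 -0.51763664]
```

View pics/w4v.png

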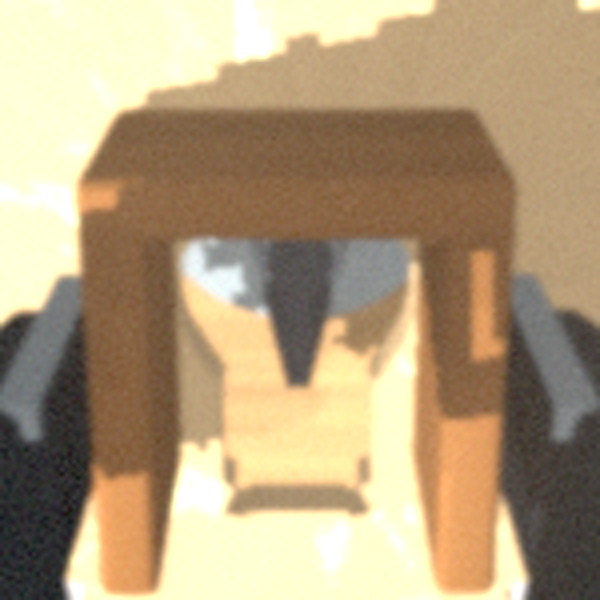

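The fin (column 299) is now centred in the slot (297). Lowering gently.

arm_command(
  increments=[
    [0.3,[0,0,5],[0,0,0]],
    [0.3,[0,0,12],[0,0,0]],
    [0.3,[0,0,19],[0,0,0]],
    [0.3,[0,0,26],[0,0,0]],
    [0.3,[0,0,32],[0,0,0]],
    [0.3,[0,0,37],[0,0,0]],
    [0.3,[0,0,40],[0,0,0]],
    [0.3,[0,0,40],[0,0,0]],
  ],
)

```text
time: 7.35
tool_pos: [552.8, -179.0, 60.1]
orientation: [-0.066, -3.141, -0.0]
force: [-0.3, 1.5, -1.9]
width: 51.1
gripper_force: 48.8
```

arm_command(
  increments=[
    [0.3,[0,0,2],[0,0,0]],
    [0.3,[0,0,4],[0,0,0]],
    [0.3,[0,0,5],[0,0,0]],
    [0.3,[0,0,6],[0,0,0]],
    [0.3,[0,0,7],[0,0,0]],
    [0.3,[0,0,7],[0,0,0]],
  ],
)

```text
time: 8.1
tool_pos: [552.8, -179.0, 53.2]
orientation: [-0.066, -3.141, -0.0]
force: [0.7, -0.3, -1.5]
width: 51.0
gripper_force: 48.8
```

arm_command(
  increments=[
    [0.3,[0,0,1],[0,0,0]],
    [0.3,[0,0,1.5],[0,0,0]],
    [0.3,[0,0,2],[0,0,0]],
    [0.3,[0,0,2],[0,0,0]],
  ],
)

```text
time: 8.6
tool_pos: [553.0, -179.1, 52.9]
orientation: [-0.066, -3.141, -0.0]
force: [-5.2, 2.1, 7.2]
width: 51.1
gripper_force: 50.0
```

Contact is 7 N at TCP z 52.9, exactly the grasp height plus the 36 mm seat height, so the cog is home. Now release, retreat and check.

arm_command(
  increments=[
    [0.7,[0,0,0],[0,0,0]],
    [0.9,[0,0,0],[0,0,0]],
    [0.9,[0,0,0],[0,0,0]],
    [0.9,[0,0,0],[0,0,0]],
    [0.9,[0,0,-10],[0,0,0]],
    [0.9,[0,0,-35],[0,0,0]],
    [0.9,[0,0,-75],[0,0,0]],
    [0.9,[0,0,-120],[0,0,0]],
    [0.9,[0,0,-140],[0,0,0]],
    [0.9,[0,0,-140],[0,0,0]],
  ],
)

```text
time: 9.85
tool_pos: [553.8, -179.4, 193.2]
orientation: [0.066, 3.138, -0.002]
force: [0.6, -1.0, 0.3]
width: 77.2
gripper_force: 0.0
```

Run:
```python
from h import *
w=env.camera("wrist");b=env.camera("scene")
B=cv2.resize(b[150:240,20:170],(480,288),interpolation=cv2.INTER_CUBIC)
W=cv2.resize(w[60:260,156:356],(310,310),interpolation=cv2.INTER_CUBIC)
C=np.zeros((310,790,3),np.uint8);C[:288,:480]=B;C[:,480:]=W
cv2.imwrite("pics/end.png",np.clip(C.astype(int)*1.5,0,255).astype(np.uint8))
s=env.read_state();print(s["time"],s["width"],s["force"],s["tool_pos"])
```

```text
9.95 77.04128674631417 [-0.74656243 -0.51024932 -0.03153767] [ 552.01873534 -178.67941971  189.53504202]
```

View pics/end.png

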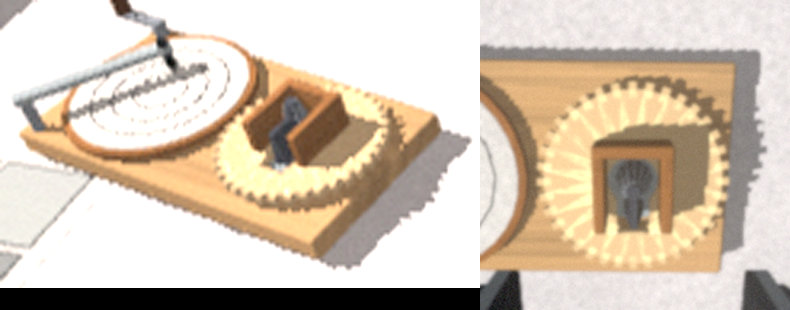

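The cog lies flat on the seat, centred on the post with the key in its slot, and the gripper is clear. Handing in.

```bash
python3 -c "
from bench import env
print(env.finish_job())"
```

```text
the job is handed in; nothing more can be done
None
```

The big plywood cog is on the post, with the key in its slot and lying flat on its seat; I released it at about 9 s, left the small cog untouched, and handed the job in.

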